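# Take a pot's depth with a twist-lock depth gauge

## Task

Measure how deep the pot is: set the bridge depth gauge across the pot's mouth with its probe over the middle, press the probe down gently until its sprung foot rests on the plate inside (pressed in a little, but not squashed to its stop), and, still holding it there, turn the knob clockwise to its stop to lock it. Then let go and leave the gauge standing on the rim, locked, its foot still on the plate; leave the other things alone.

Things in the scene. Friction and masses are not known exactly. Their poses are not given: they have to be found in the camera images.
- gauge: bridge depth gauge, loose, about 0.92 kg in all: a flat steel bar 250 x 44 x 10 mm (long side along its x) with a dark guide collar 35 mm across, up to 38 mm above the underside, at its middle. A round probe rod 12 mm thick slides straight up and down through the collar and carries a round black knob on top. Origin: centre of the bar's underside; z up. At the start it lies flat on the bench. The bar may lie across the pot in any direction
- gauge_knob (a point): centre of the black knob (40 mm diameter, 26 mm high, knurled, on the rod's axis, a steel index line on its top). With the probe fully up it is 152 mm above the bar's underside; it goes down with the probe. The whole gauge can be lifted and carried by the knob: the rod does not come out
- gauge_slide (a joint): how far the probe has been pushed down, m, 0 (fully up, as at the start) to 0.088 (end of travel). Unlocked, it springs back up when let go: to hold it down takes about 1.2 N near the top plus 0.018 N per mm, plus some 0.3 N friction
- gauge_lock (a joint): turn of the knob relative to the bar, rad: 0 to 0.15 at the start, grows clockwise seen from above to the stop at 1.45. From about 0.9 ribs on the rod wedge in the collar and it turns harder (about 0.3 N m); beyond 1.15 the probe is locked and stays at its height when let go
- gauge_foot: round rubber foot of the probe, 18 mm diameter, under the rod; origin: centre of its underside, 3 mm above the bar's underside when the probe is fully up (so it reaches the plate when pushed down by 3 mm plus the depth of the plate below the rim). It is sprung: pressing against something it yields up to 6 mm upwards with 0.6 N plus 1.0 N per mm, then is at its hard stop
- pot_rim (a point): centre of the mouth of the stainless pot, at the height of the rim (110 mm above the bench); z up. The pot is fixed, 200 mm outer diameter, wall 4 mm, with two loop handles 30 mm below the rim and reaching 132 mm from its axis. Inside lies a flat perforated steaming plate 180 mm across; how deep is not known: between about 45 and 78 mm below the rim
- cover_knob: turned wooden knob of a mitad cover, 52 mm diameter, 55 mm high, standing on the bench, bystander; origin under its centre
- bowl: white ceramic bowl, 120 mm diameter, 55 mm high, bystander; origin under its centre
- shaker: glass salt shaker with a steel cap, 44 mm diameter, 85 mm high, bystander; origin under its centre
- lids: stack of four round plastic lids 120 mm diameter, 18 mm high, pinched by a steel spring clip, bystander; origin under its centre
- mug: ceramic mug 76 mm diameter, 85 mm high, bystander; origin under its centre

How it is judged:
By the outcome, as a careful person would: the job done as asked, in the order asked, and still so for the second after the job is handed in, with the robot touching nothing.
It also fails if it takes over 69 s, if anything falls off the work surface, if the arm or the gripper's body presses on something with over 40 N, if the wrist force passes 120 N, or if a joint passes its speed limit or range.

## Robot

A 6-joint arm with a two-finger parallel gripper is mounted at the origin on the work surface. World frame = base frame: x ahead of the robot, y to its left, z up, the work surface at z = 0. Lengths are in m, angles in rad, forces in N, time in s.
With the tool pointing down it reaches from about 0.25 to 0.725 m from the base axis. Payload 4 kg.
Tool frame: the origin (TCP) lies where the fingers leave the gripper's body, on its centre line; the fingertips stand 73 mm ahead of it and the grasp point (between the pads) lies 54 mm ahead of it (bot.tips_ahead is the z of the fingertips in the tool frame, in m); z points along the fingers, y is the direction in which the jaws open and shut (so a half turn about z gives the same grasp; the last joint's range is limited). The gripper opens to 85 mm and grips with 20 to 120 N. Pads are 22 mm wide; open, the fingers measure 114 mm over their backs; the gripper's body (76 mm by 85 mm) begins 54 mm behind the grasp point. The pads swing forward as they close: fully open they stand 13 mm farther back than shut.
Start: joints at [-1.344, 0.241, 0.005, 1.335, 0, 1.571], TCP at [0.112, -0.487, 0.304] pointing down, gripper open.
Joint ranges: [-2.72, 2.72], [-1.05, 1.87], [-1.09, 1.28], [-1.99, 2.15], [-1.42, 1.44], [-3.14, 3.14]. Speed limits (rad/s): [2.79, 2.79, 3.14, 3.14, 3.14, 3.14].

## Interface

Orientations are given as a unit quaternion [x, y, z, w].
In Python, from workcell import readout, camera, get_calibration, order, bot gives the robot as it stands.
- The arm moves only by the tool send_rows, never from a script. Its argument "moves" is a list of rows, each a list of 3 entries, a list of its own where there are three numbers: the shift along the tool's x, y, z in mm, then the turn, a rotation vector about the tool's x, y, z in rad, then the finger opening in mm, from 0 to 85.4. In form: [[[dx, dy, dz], [ax, ay, az], grip], ...]. A call has 1 to 12 rows; each row is the pose to reach, as a shift and turn from the pose measured when the call began, along the tool's axes at that moment; what a row does not reach only later rows make up. A row lasts 1/12 s, in which the tool goes at most 41.7 mm and 7.16 degrees, less where a joint would pass 70% of its speed; a pose out of reach is approached as far as the arm can. A call with a gripper value outside its range is refused whole. The fingers move at their own pace and stop on an object; the grip force is fixed at half the most. Time passes only in rows, so rows that repeat a pose let the fingers close. It gives the time, the measured TCP pose, the force and the opening at its end, in the units of the state.
- readout.get_obs(): the state, without advancing time (a new reading comes with each control period).
- camera(name): name is "side" or "top"; returns the picture (480x640x3 uint8, red, green, blue); there is no depth.
- get_calibration(name): a dict with "fx", "fy", "cx", "cy" (pixels), "R" (3x3) and "t" (3): a world point X has camera coordinates R X + t. Camera axes: x right, y down, z forward; pixel columns grow to the right and rows downward; lengths in m; the calibration is good to about 2 mm. A picture is of the moment at which its call begins. get_calibration takes no time and is no camera call.
- order.job_done(): hands the job in, once; it reports no verdict.
The state is a dict: "clock": time; "joint_pos": joint angles; "joint_vel": joint speeds; "tau": joint torques, N m; "eef_pos": TCP position; "tool_rot": TCP orientation; "ft_force": force on the tool from outside, world axes, zero at the start; "ft_torque": the same for the moment, N m; "grip_width": finger opening in m.
Only numpy, scipy, OpenCV 4.12 (cv2) and the standard library are available. Lean on these libraries where they do the work, as an engineer would, in place of code of your own. Each camera call takes 0.05 s, during which the arm holds its last target. There are 200 camera calls.

## Working session

There is one attempt and no reset: what is moved stays moved. The work goes in short steps, Python scripts to look and compute and a tool call to move; the robot and the scene stay as the last step left them, time stands still between calls to the robot, and variables do not carry over. Pictures are saved under pics/ and viewed, about 8 in all and at most 12, crops included, and the job is handed in when it is done.

Besides the shell and the picture viewer there is one more tool, called after "Call:" by a JSON object that holds its "fn" and its "kwargs". send_rows: Moves the arm, as the interface text tells. Its arguments: {"type":"object","properties":{"moves":{"type":"array","items":{"type":"array"}}},"required":["moves"]}

```bash
ls; mkdir -p pics; python3 - <<'E'
from workcell import readout, camera, get_calibration, order, bot
import cv2
print(readout.get_obs())
for n in("side","top"):
    im=camera(n); cv2.imwrite(f"pics/{n}0.png",im[:,:,::-1]); print(get_calibration(n))
E
```

```text
pics
{'clock': 0.0, 'joint_pos': array([-1.34398541e+00,  2.41408934e-01,  3.72636759e-03,  1.33523513e+00,
       -3.03241580e-06,  1.57083469e+00]), 'joint_vel': array([-0.00082873, -0.00072313,  0.001039  ,  0.00112288,  0.00086249,
        0.00057411]), 'tau': array([ 4.20436045e-04, -3.72315967e+01,  2.52408439e+01,  1.68766739e-02,
       -5.90949455e-06, -3.73584385e-06]), 'eef_pos': array([ 0.11232441, -0.48671542,  0.30301566]), 'tool_rot': array([ 9.93578101e-01,  1.13143413e-01, -1.21556311e-04, -1.05369632e-03]), 'ft_force': array([ 0.19015231, -0.10236111, -0.19044828]), 'ft_torque': array([0.00899718, 0.0133462 , 0.03778058]), 'grip_width': 0.08533048258552212}
{'fx': 489.59433397809863, 'fy': 489.59433397809863, 'cx': 315.1264857945896, 'cy': 239.4189235705782, 'R': array([[ 9.78191928e-01, -2.07702168e-01, -6.01279286e-04],
       [-1.54117027e-01, -7.23881116e-01, -6.72490945e-01],
       [ 1.39242572e-01,  6.57917881e-01, -7.40105106e-01]]), 't': array([-0.56920625,  0.12245709,  1.20256581])}
{'fx': 485.40885418682603, 'fy': 485.40885418682603, 'cx': 321.46911334435333, 'cy': 246.73051293118232, 'R': array([[-0.00759753, -0.99936534, -0.03480237],
       [-0.98115748,  0.01416942, -0.19268945],
       [ 0.19306029,  0.03268264, -0.98064243]]), 't': array([-0.03151276,  0.59242798,  1.16832251])}
```

View pics/top0.png

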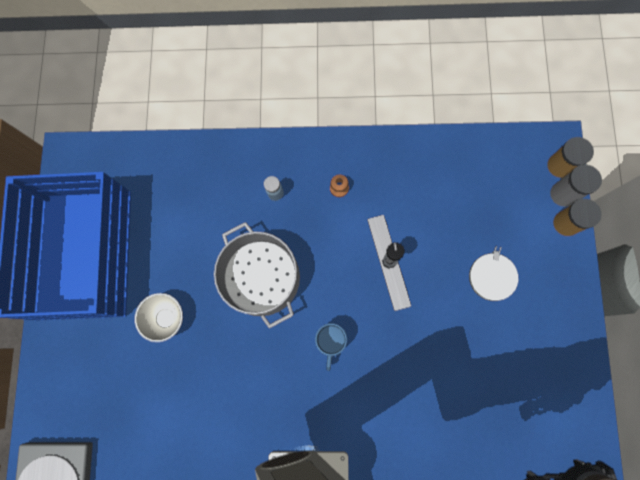

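View pics/side0.png

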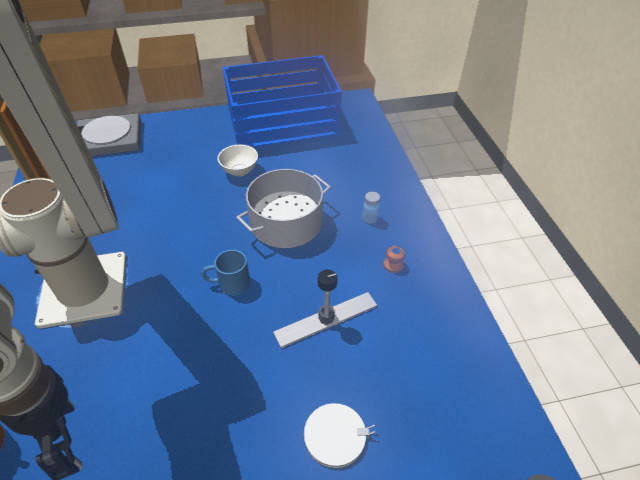

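The top view shows the gauge bar from (376,217) to (403,309), its knob near (395,250), and the pot mouth centred near (257,273). In the side view the knob is near (327,280) and the pot mouth near (285,203).

```bash
cat > h.py <<'E'
import numpy as np, cv2
from workcell import readout, camera, get_calibration, order, bot
from scipy.spatial.transform import Rotation as Ro
def ray(n,p):
    c=get_calibration(n); d=c["R"].T@np.array([(p[0]-c["cx"])/c["fx"],(p[1]-c["cy"])/c["fy"],1]); return -c["R"].T@c["t"],d/np.linalg.norm(d)
def onz(n,p,z):
    o,d=ray(n,p); return o+d*(z-o[2])/d[2]
def tri(p,q):
    (o,d),(u,e)=ray("top",p),ray("side",q)
    s=np.linalg.lstsq(np.c_[d,-e],u-o,rcond=None)[0]; a,b=o+d*s[0],u+e*s[1]; return (a+b)/2,np.linalg.norm(a-b)
def proj(n,X):
    c=get_calibration(n); v=c["R"]@np.array(X)+c["t"]; return np.array([c["fx"]*v[0]/v[2]+c["cx"],c["fy"]*v[1]/v[2]+c["cy"]])
def blobs(im,f,roi):
    x0,y0,x1,y1=roi; m=np.zeros(im.shape[:2],np.uint8); m[y0:y1,x0:x1]=(f(im.astype(int))[y0:y1,x0:x1])*255
    return max(cv2.findContours(m,0,cv2.CHAIN_APPROX_NONE)[0],key=cv2.contourArea)
E
python3 - <<'E'
from h import *
t=cv2.imread("pics/top0.png")[:,:,::-1]; s=cv2.imread("pics/side0.png")[:,:,::-1]
dark=lambda i:i.max(2)<60; grey=lambda i:(i.max(2)-i.min(2)<40)&(i.max(2)>90)
def cen(c): m=cv2.moments(c); return (m['m10']/m['m00'],m['m01']/m['m00'])
kt=blobs(t,dark,(380,235,410,262)); ks=blobs(s,dark,(310,262,345,296))
print("knob",cv2.boundingRect(kt),cv2.boundingRect(ks),tri(cen(kt),cen(ks)))
bt=blobs(t,lambda i:i[:,:,0]>110,(360,205,415,320)); r=cv2.minAreaRect(bt); print(r)
bx=cv2.boxPoints(r); w=[onz("top",p,.01) for p in bx]; print(np.round(w,4), np.mean(w,0))
bs=blobs(s,lambda i:i[:,:,0]>110,(265,285,385,355)); r=cv2.minAreaRect(bs); w2=[onz("side",p,.01) for p in cv2.boxPoints(r)];print(np.round(w2,4),np.mean(w2,0))
for n,im,roi in(("top",t,(208,215,305,335)),("side",s,(235,165,335,250))):
    o=im[roi[1]:roi[3],roi[0]:roi[2]]; cv2.imwrite(f"pics/pot_{n}.png",cv2.resize(o,None,fx=4,fy=4,interpolation=cv2.INTER_CUBIC)[:,:,::-1])
a=cv2.imread("pics/pot_top.png");b=cv2.imread("pics/pot_side.png"); 
c=np.zeros((480,800,3),np.uint8);c[:a.shape[0],:a.shape[1]]=a;c[:b.shape[0],390:790]=b;cv2.imwrite("pics/pot.png",c)
E
```

```text
Traceback (most recent call last):
  File "h.py", line 15, in blobs
    return max(cv2.findContours(m,0,cv2.CHAIN_APPROX_NONE)[0],key=cv2.contourArea)
ValueError: max() iterable argument is empty
```

```bash
cat > m.py <<'E'
from h import *
t=cv2.imread("pics/top0.png")[:,:,::-1]; s=cv2.imread("pics/side0.png")[:,:,::-1]
print(t[250,388:404].tolist(), s[280,318:338].tolist())
dark=lambda i:i[:,:,2]<75
def cen(c): m=cv2.moments(c); return (m['m10']/m['m00'],m['m01']/m['m00'])
try:
    kt=blobs(t,dark,(380,235,410,262)); ks=blobs(s,dark,(310,262,345,296))
    print("knob",cv2.boundingRect(kt),cv2.boundingRect(ks),tri(cen(kt),cen(ks)))
except Exception as e: print(e)
bt=blobs(t,lambda i:i[:,:,0]>110,(360,205,415,320)); r=cv2.minAreaRect(bt); print(r)
bx=cv2.boxPoints(r); w=[onz("top",p,.01) for p in bx]; print(np.round(w,4), np.mean(w,0))
bs=blobs(s,lambda i:i[:,:,0]>110,(265,285,385,355)); r=cv2.minAreaRect(bs); w2=[onz("side",p,.01) for p in cv2.boxPoints(r)];print(np.round(w2,4),np.mean(w2,0))
c=np.zeros((480,800,3),np.uint8)
a=cv2.resize(t[215:335,208:305],None,fx=4,fy=4,interpolation=2);b=cv2.resize(s[165:250,235:335],None,fx=4,fy=4,interpolation=2)
c[:480,:388]=a;c[:340,390:790]=b;cv2.imwrite("pics/pot.png",c[:,:,::-1])
E
python3 m.py
```

```text
[[38, 38, 38], [41, 41, 43], [42, 42, 45], [42, 42, 43], [41, 42, 43], [42, 41, 44], [64, 65, 66], [92, 92, 94], [79, 79, 80], [50, 50, 51], [40, 41, 42], [40, 40, 43], [43, 43, 45], [41, 41, 44], [40, 40, 42], [37, 39, 43]] [[39, 47, 66], [50, 57, 72], [59, 63, 80], [57, 62, 78], [59, 65, 79], [59, 65, 79], [55, 63, 78], [56, 62, 77], [56, 61, 77], [57, 61, 78], [57, 63, 80], [55, 62, 78], [55, 62, 78], [57, 62, 78], [55, 60, 79], [55, 61, 77], [55, 62, 78], [52, 59, 77], [48, 56, 76], [50, 81, 133]]
knob (387, 243, 18, 19) (318, 277, 19, 14) (array([ 0.56180013, -0.21297637,  0.13591971]), np.float64(0.001470625151847272))
((388.68353271484375, 262.4449768066406), (96.45311737060547, 17.528223037719727), 73.3007583618164)
[[ 0.675  -0.156   0.01  ]
 [ 0.688  -0.2007  0.01  ]
 [ 0.444  -0.2631  0.01  ]
 [ 0.4316 -0.2201  0.01  ]] [ 0.55962885 -0.20998324  0.01      ]
[[ 0.436  -0.2212  0.01  ]
 [ 0.6847 -0.1533  0.01  ]
 [ 0.6878 -0.2047  0.01  ]
 [ 0.4454 -0.2674  0.01  ]] [ 0.56346909 -0.21163345  0.01      ]
```

View pics/pot.png

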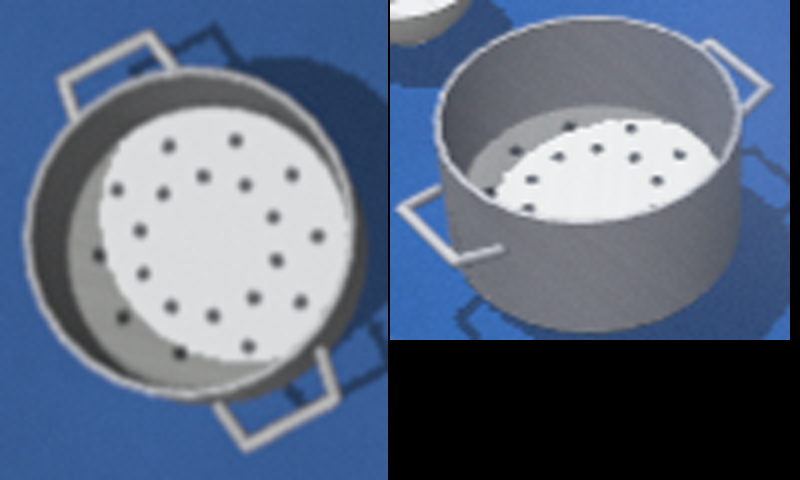

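The crop shows the pot rim spanning x 25–357, y 68–398 in the enlarged top view (centre about (255.8,273)), and x 436–741, y 15–221 in the side view (centre about (284.6,194.5)). The plate is inside, perforated except for its middle.

```bash
python3 - <<'E'
from h import *
t=cv2.imread("pics/top0.png")[:,:,::-1]; s=cv2.imread("pics/side0.png")[:,:,::-1]
def cen(c): m=cv2.moments(c); return (m['m10']/m['m00'],m['m01']/m['m00'])
kt=blobs(t,lambda i:i[:,:,2]<75,(380,235,410,262)); ks=blobs(s,lambda i:i[:,:,2]<92,(310,262,345,296))
print("knob",cv2.boundingRect(kt),cv2.boundingRect(ks),tri(cen(kt),cen(ks)))
T=np.array([[25,235],[357,225],[190,68],[192,398]])/4+[208,215]
S=(np.array([[436,118],[741,112],[586,15],[586,221]])-[390,0])/4+[235,165]
for n,P in(("top",T),("side",S)):
    for z in(.105,.11,.115):
        w=np.array([onz(n,p,z)[:2] for p in P]); A=np.c_[2*w,np.ones(4)]; q=np.linalg.lstsq(A,(w**2).sum(1),rcond=None)[0]
        print(n,z,q[:2],np.sqrt(q[2]+q[:2]@q[:2]))
print(tri(T.mean(0),S.mean(0)))
print(tri(np.array([208,245])/4+[208,215],proj("side",[0,0,0]))[1])
o=readout.get_obs();print(Ro.from_quat(o["tool_rot"]).as_matrix().round(3),bot.tips_ahead)
E
```

```text
knob (387, 243, 18, 19) (318, 270, 19, 21) (array([ 0.56003715, -0.21110962,  0.1517246 ]), np.float64(0.0036952164318398715))
top 0.105 [0.52144148 0.11959543] 0.10041551845083156
top 0.11 [0.52072221 0.11873881] 0.09998035375155921
top 0.115 [0.52000295 0.1178822 ] 0.09954518905228864
side 0.105 [0.52741897 0.1267001 ] 0.09955013351781598
side 0.11 [0.52673156 0.12123624] 0.09897604923535858
side 0.115 [0.52604415 0.11577238] 0.09840196495290054
(array([0.5227492 , 0.11879349, 0.10861247]), np.float64(0.005096584666206199))
0.4776166765183263
[[ 0.974  0.225 -0.   ]
 [ 0.225 -0.974  0.002]
 [-0.    -0.002 -1.   ]] 0.0726
```

Call:
{"fn": "send_rows", "kwargs": {"moves": [[[250, -84, 0], [0, 0, 0.3], 85], [[250, -84, 0], [0, 0, 0.3], 85], [[250, -84, 0], [0, 0, 0.3], 85], [[250, -84, 0], [0, 0, 0.3], 85], [[250, -84, 0], [0, 0, 0.3], 85], [[250, -84, 0], [0, 0, 0.3], 85], [[250, -84, 0], [0, 0, 0.3], 85], [[250, -84, 0], [0, 0, 0.3], 85]]}}

```text
clock: 0.77
eef_pos: [0.3404, -0.3461, 0.3027]
tool_rot: [0.999, -0.033, 0.0, -0.002]
ft_force: [0.8, 0.2, 0.1]
grip_width: 0.0848
```

```bash
cat > go.py <<'E'
import sys
from h import *
o=readout.get_obs(); M=Ro.from_quat(o["tool_rot"]).as_matrix()
print("t",o["clock"],"j",o["joint_pos"].round(3),"p",o["eef_pos"].round(4),"F",o["ft_force"].round(2),"T",o["ft_torque"].round(3),"w",o["grip_width"])
print("tool x",M[:,0].round(4),"z",M[:,2].round(4))
if len(sys.argv)>3:
    g=np.array([float(a) for a in sys.argv[1:4]]); print("shift mm",(M.T@(g-o["eef_pos"])*1000).round(1))
    D=np.diag([1.,-1,-1]); h=np.arctan2(M[1,0],M[0,0]); u=Ro.from_euler("z",h)*Ro.from_matrix(D)
    print("tilt fix",(Ro.from_matrix(M).inv()*u).as_rotvec().round(4))
E
python3 go.py .561 -.211 .29
```

```text
t 0.7667 j [-0.795  0.214 -0.033  1.326  0.003  2.413] p [ 0.3404 -0.3461  0.3027] F [0.77 0.15 0.08] T [-0.008  0.     0.061] w 0.08483483211773205
tool x [ 9.978e-01 -6.660e-02  1.000e-04] z [ 3.0e-04  3.3e-03 -1.0e+00]
shift mm [ 211.2 -149.5   13.2]
tilt fix [-0.0033 -0.0001  0.    ]
```

Call:
{"fn": "send_rows", "kwargs": {"moves": [[[211, -149, 13], [0, 0, -0.12], 85], [[211, -149, 13], [0, 0, -0.24], 85], [[211, -149, 13], [0, 0, -0.36], 85], [[211, -149, 13], [0, 0, -0.48], 85], [[211, -149, 13], [0, 0, -0.6], 85], [[211, -149, 13], [0, 0, -0.72], 85], [[211, -149, 13], [0, 0, -0.84], 85], [[211, -149, 13], [0, 0, -0.96], 85], [[211, -149, 13], [0, 0, -1.08], 85], [[211, -149, 13], [0, 0, -1.2], 85], [[211, -149, 13], [0, 0, -1.32], 85], [[211, -149, 13], [0, 0, -1.44], 85]]}}

```text
clock: 1.77
eef_pos: [0.5603, -0.2121, 0.2895]
tool_rot: [0.772, 0.636, 0.001, -0.002]
ft_force: [0.4, -0.7, -0.1]
grip_width: 0.0851
```

Call:
{"fn": "send_rows", "kwargs": {"moves": [[[0, 0, 0], [0, 0, -0.12], 85], [[0, 0, 0], [0, 0, -0.24], 85], [[0, 0, 0], [0, 0, -0.36], 85], [[0, 0, 0], [0, 0, -0.48], 85], [[0, 0, 0], [0, 0, -0.6], 85], [[0, 0, 0], [0, 0, -0.72], 85], [[0, 0, 0], [0, 0, -0.84], 85], [[0, 0, 0], [0, 0, -0.96], 85], [[0, 0, 0], [0, 0, -1.08], 85], [[0, 0, 0], [0, 0, -1.2], 85], [[0, 0, 0], [0, 0, -1.32], 85], [[0, 0, 0], [0, 0, -1.44], 85]]}}

```text
clock: 2.77
eef_pos: [0.5596, -0.2129, 0.2889]
tool_rot: [0.158, 0.987, 0.002, -0.002]
ft_force: [-1.3, -0.1, -0.1]
grip_width: 0.0849
```

```bash
python3 go.py .561 -.211 .208; python3 - <<'E'
from h import *
a=camera("side");b=camera("top");c=np.hstack([cv2.resize(a[180:380,220:420],None,fx=2,fy=2),cv2.resize(b[160:360,300:500],None,fx=2,fy=2)])
cv2.imwrite("pics/a1.png",c[:,:,::-1])
E
```

```text
t 2.7667 j [-0.364  0.448  0.263  1.39   0.003 -0.047] p [ 0.5596 -0.2129  0.2889] F [-1.34 -0.06 -0.05] T [ 0.039 -0.032  0.027] w 0.08485729739498038
tool x [-0.9499  0.3125  0.0038] z [-0.0028  0.0038 -1.    ]
shift mm [-1.1  2.  80.9]
tilt fix [ 0.0027 -0.0038 -0.    ]
```

View pics/a1.png

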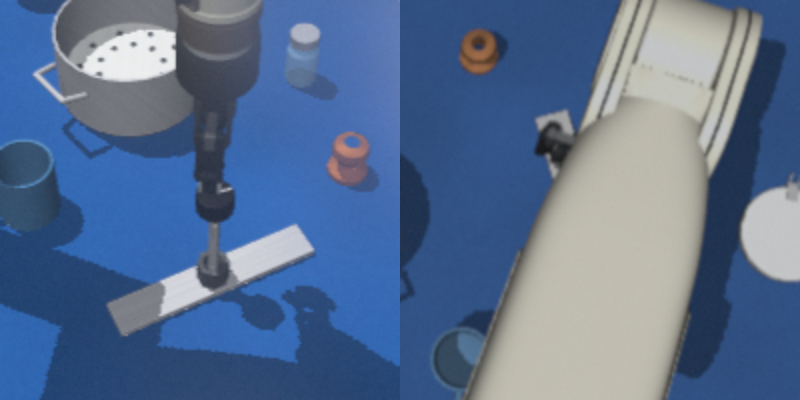

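The side view shows the open fingers over the knob at crop pixel (213,195), in line with the rod. I'll go down and grasp.

Call:
{"fn": "send_rows", "kwargs": {"moves": [[[-1, 2, 20], [0.003, -0.004, 0], 85], [[-1, 2, 40], [0.003, -0.004, 0], 85], [[-1, 2, 60], [0.003, -0.004, 0], 85], [[-1, 2, 75], [0.003, -0.004, 0], 85], [[-1, 2, 81], [0.003, -0.004, 0], 85], [[-1, 2, 81], [0.003, -0.004, 0], 85]]}}

```text
clock: 3.37
eef_pos: [0.5597, -0.2109, 0.2058]
tool_rot: [0.163, 0.987, 0.0, -0.002]
ft_force: [-0.0, -0.5, 0.4]
grip_width: 0.0849
```

Call:
{"fn": "send_rows", "kwargs": {"moves": [[[0, 0, 0], [0, 0, 0], 60], [[0, 0, 0], [0, 0, 0], 50], [[0, 0, 0], [0, 0, 0], 45], [[0, 0, 0], [0, 0, 0], 42], [[0, 0, 0], [0, 0, 0], 38], [[0, 0, 0], [0, 0, 0], 30], [[0, 0, 0], [0, 0, 0], 30], [[0, 0, 0], [0, 0, 0], 30], [[0, 0, 0], [0, 0, 0], 30], [[0, 0, 0], [0, 0, 0], 30]]}}

```text
clock: 4.2
eef_pos: [0.56, -0.2109, 0.2061]
tool_rot: [0.163, 0.987, 0.0, -0.002]
ft_force: [0.5, -0.7, 1.3]
grip_width: 0.0383
```

```bash
python3 go.py .561 -.211 .36; python3 - <<'E'
from h import *
a=camera("side")
cv2.imwrite("pics/a2.png",cv2.resize(a[180:380,220:420],None,fx=2,fy=2)[:,:,::-1])
E
```

```text
t 4.2 j [-0.36   0.492  0.113  1.195 -0.    -0.034] p [ 0.56   -0.2109  0.2061] F [ 0.54 -0.67  1.33] T [ 0.068 -0.277 -0.038] w 0.038286804862482815
tool x [-0.9472  0.3207  0.0033] z [-3.1e-03  9.0e-04 -1.0e+00]
shift mm [  -0.4    0.2 -153.9]
tilt fix [-0.0001 -0.0033  0.    ]
```

View pics/a2.png

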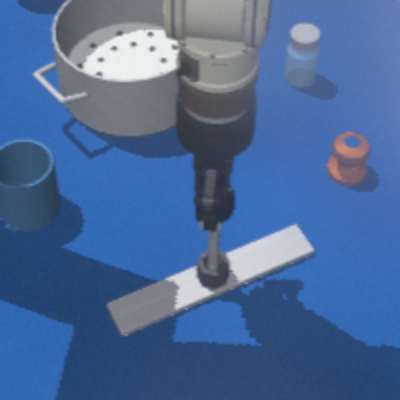

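The fingers hold the knob (crop pixel (213,205)) and the bar is flat and undisturbed. Lifting.

Call:
{"fn": "send_rows", "kwargs": {"moves": [[[0, 0, -5], [0, 0, 0], 30], [[0, 0, -15], [0, 0, 0], 30], [[0, 0, -30], [0, 0, 0], 30], [[0, 0, -50], [0, 0, 0], 30], [[0, 0, -70], [0, 0, 0], 30], [[0, 0, -90], [0, 0, 0], 30], [[0, 0, -110], [0, 0, 0], 30], [[0, 0, -130], [0, 0, 0], 30], [[0, 0, -145], [0, 0, 0], 30], [[0, 0, -154], [0, 0, 0], 30], [[0, 0, -154], [0, 0, 0], 30], [[0, 0, -154], [0, 0, 0], 30]]}}

```text
clock: 5.25
eef_pos: [0.5603, -0.211, 0.359]
tool_rot: [0.163, 0.987, 0.0, -0.003]
ft_force: [-0.2, -1.4, -9.8]
grip_width: 0.0385
```

```bash
python3 go.py .523 .12 .36
```

```text
t 5.25 j [-0.36   0.437  0.426  1.565 -0.    -0.034] p [ 0.5603 -0.211   0.359 ] F [-0.23 -1.39 -9.77] T [-0.015 -0.039  0.007] w 0.038528768632889926
tool x [-0.9472  0.3207  0.0052] z [-0.005   0.0016 -1.    ]
shift mm [ 1.415e+02  3.016e+02 -3.000e-01]
tilt fix [-0.0001 -0.0052  0.    ]
```

Call:
{"fn": "send_rows", "kwargs": {"moves": [[[5, 10, 0], [0, -0.005, 0], 30], [[15, 32, 0], [0, -0.005, 0], 30], [[29, 62, 0], [0, -0.005, 0], 30], [[44, 94, 0], [0, -0.005, 0], 30], [[59, 126, 0], [0, -0.005, 0], 30], [[74, 158, 0], [0, -0.005, 0], 30], [[89, 190, 0], [0, -0.005, 0], 30], [[104, 222, 0], [0, -0.005, 0], 30], [[118, 252, 0], [0, -0.005, 0], 30], [[130, 277, 0], [0, -0.005, 0], 30], [[138, 294, 0], [0, -0.005, 0], 30], [[141, 302, 0], [0, -0.005, 0], 30]]}}

```text
clock: 6.25
eef_pos: [0.5216, 0.1236, 0.3579]
tool_rot: [0.16, 0.987, 0.0, -0.002]
ft_force: [-1.1, -0.0, -9.4]
grip_width: 0.0386
```

Call:
{"fn": "send_rows", "kwargs": {"moves": [[[0, 0, 0], [0, 0, 0], 30], [[0, 0, 0], [0, 0, 0], 30], [[0, 0, 0], [0, 0, 0], 30]]}}

```text
clock: 6.5
eef_pos: [0.5211, 0.1227, 0.3569]
tool_rot: [0.161, 0.987, -0.001, -0.003]
ft_force: [-0.1, -0.6, -9.1]
grip_width: 0.0386
```

```bash
python3 go.py .523 .12 .33; python3 - <<'E'
from h import *
a=camera("side");b=camera("top");c=np.hstack([cv2.resize(a[100:300,180:380],None,fx=2,fy=2),cv2.resize(b[160:360,160:360],None,fx=2,fy=2)])
cv2.imwrite("pics/a3.png",c[:,:,::-1])
E
```

```text
t 6.5 j [2.31e-01 3.02e-01 2.24e-01 1.50e+00 1.00e-03 5.54e-01] p [0.5211 0.1227 0.3569] F [-0.14 -0.59 -9.11] T [-0.108 -0.158  0.039] w 0.03862651197982669
tool x [-0.9482  0.3175  0.0064] z [-6.8e-03 -1.0e-04 -1.0e+00]
shift mm [-2.8 -1.9 26.9]
tilt fix [-0.0023 -0.0064  0.    ]
```

View pics/a3.png

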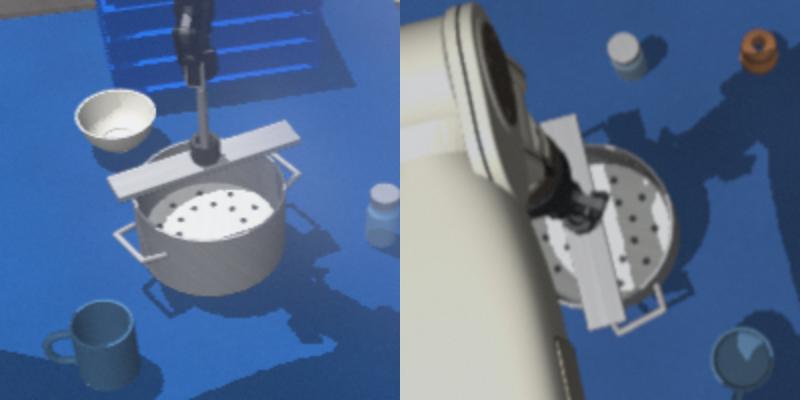

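The bar hangs level over the pot mouth, about centred (side-view collar at crop (205,148), the pot under it). Lowering to just above the rim.

Call:
{"fn": "send_rows", "kwargs": {"moves": [[[-3, -2, 8], [-0.002, -0.006, 0], 30], [[-3, -2, 18], [-0.002, -0.006, 0], 30], [[-3, -2, 28], [-0.002, -0.006, 0], 30], [[-3, -2, 34], [-0.002, -0.006, 0], 30], [[-3, -2, 34], [-0.002, -0.006, 0], 30], [[-3, -2, 34], [-0.002, -0.006, 0], 30]]}}

```text
clock: 7.1
eef_pos: [0.5233, 0.1193, 0.3227]
tool_rot: [0.162, 0.987, 0.0, -0.0]
ft_force: [-0.6, 0.5, -8.9]
grip_width: 0.0388
```

```bash
python3 go.py .523 .12 .316; python3 - <<'E'
from h import *
a=camera("side");b=camera("top");c=np.hstack([cv2.resize(a[140:260,220:350],None,fx=3,fy=3,interpolation=2),cv2.resize(b[200:350,200:330],None,fx=3,fy=3,interpolation=2)[:360]])
cv2.imwrite("pics/a4.png",c[:,:,::-1]);cv2.imwrite("pics/s4.png",a[:,:,::-1]);cv2.imwrite("pics/t4.png",b[:,:,::-1])
E
```

```text
t 7.1 j [0.224 0.308 0.144 1.408 0.    0.548] p [0.5233 0.1193 0.3227] F [-0.61  0.55 -8.87] T [ 0.02   0.031 -0.019] w 0.03883127027374212
tool x [-0.9478  0.3189  0.001 ] z [-9.e-04  2.e-04 -1.e+00]
shift mm [0.5 0.6 6.7]
tilt fix [-0.0001 -0.001   0.    ]
```

View pics/a4.png

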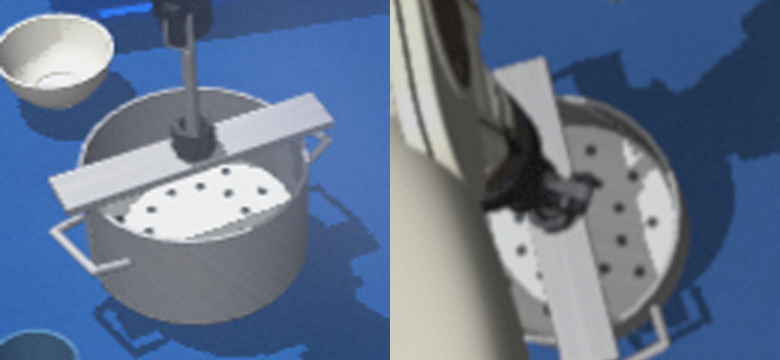

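The side crop shows the bar's corners at (49,178), (320,92), (334,118), (68,208), with the bar just above the rim and roughly centred. I'll compare it with the rim numerically.

```bash
python3 - <<'E'
from h import *
P=np.array([[49,178],[320,92],[334,118],[68,208]])/3+[220,140]
w=np.array([onz("side",p,.127) for p in P]);print(w.round(3),w.mean(0))
s=cv2.imread("pics/s4.png")[:,:,::-1]; t=cv2.imread("pics/t4.png")[:,:,::-1]
c=blobs(s,lambda i:(i[:,:,0]>125)&(i[:,:,2]-i[:,:,0]<45),(230,165,335,212));r=cv2.minAreaRect(c);print(r)
q=np.array([onz("side",p,.127) for p in cv2.boxPoints(r)]);print(q.mean(0))
# rim from side circle: .5267,.1212 ; top circle .5207,.1187
E
```

```text
[[0.401 0.105 0.127]
 [0.649 0.167 0.127]
 [0.653 0.13  0.127]
 [0.413 0.066 0.127]] [0.52908768 0.11702855 0.127     ]
((283.0, 190.0), (42.0, 94.0), 90.0)
[0.52268608 0.11872462 0.127     ]
```

Call:
{"fn": "send_rows", "kwargs": {"moves": [[[0, 1, 2], [0, 0, 0], 30], [[0, 1, 4], [0, 0, 0], 30], [[0, 1, 5], [0, 0, 0], 30], [[0, 1, 6], [0, 0, 0], 30], [[0, 1, 6], [0, 0, 0], 30], [[0, 1, 6], [0, 0, 0], 30]]}}

```text
clock: 7.7
eef_pos: [0.5243, 0.1206, 0.3179]
tool_rot: [0.161, 0.987, 0.001, 0.001]
ft_force: [0.8, -1.1, -8.6]
grip_width: 0.0383
```

Call:
{"fn": "send_rows", "kwargs": {"moves": [[[0, 0, 1], [0, 0, 0], 30], [[0, 0, 2], [0, 0, 0], 30], [[0, 0, 3], [0, 0, 0], 30], [[0, 0, 4], [0, 0, 0], 30], [[0, 0, 4], [0, 0, 0], 30], [[0, 0, 4], [0, 0, 0], 30]]}}

```text
clock: 8.2
eef_pos: [0.5246, 0.1206, 0.3149]
tool_rot: [0.161, 0.987, 0.001, 0.002]
ft_force: [-0.2, -0.5, 1.6]
grip_width: 0.0384
```

Call:
{"fn": "send_rows", "kwargs": {"moves": [[[0, 0, 2], [0, 0, 0], 30], [[0, 0, 5], [0, 0, 0], 30], [[0, 0, 8], [0, 0, 0], 30], [[0, 0, 10], [0, 0, 0], 30], [[0, 0, 10], [0, 0, 0], 30], [[0, 0, 10], [0, 0, 0], 30]]}}

```text
clock: 8.7
eef_pos: [0.5247, 0.1206, 0.3046]
tool_rot: [0.161, 0.987, 0.001, 0.002]
ft_force: [-0.4, -1.2, 1.4]
grip_width: 0.0386
```

```bash
python3 go.py .523 .12 .28
```

```text
t 8.7 j [0.226 0.314 0.106 1.359 0.    0.55 ] p [0.5247 0.1206 0.3046] F [-0.44 -1.2   1.41] T [-0.308  0.327 -0.026] w 0.038620776284127314
tool x [-0.9479  0.3186 -0.0033] z [ 0.0038  0.001  -1.    ]
shift mm [ 1.5 -1.2 24.6]
tilt fix [0.0021 0.0033 0.    ]
```

Call:
{"fn": "send_rows", "kwargs": {"moves": [[[0, 0, 4], [0.002, 0.003, 0], 30], [[0, 0, 9], [0.002, 0.003, 0], 30], [[0, 0, 14], [0.002, 0.003, 0], 30], [[0, 0, 19], [0.002, 0.003, 0], 30], [[0, 0, 24], [0.002, 0.003, 0], 30], [[0, 0, 29], [0.002, 0.003, 0], 30], [[0, 0, 33], [0.002, 0.003, 0], 30], [[0, 0, 33], [0.002, 0.003, 0], 30], [[0, 0, 33], [0.002, 0.003, 0], 30]]}}

```text
clock: 9.45
eef_pos: [0.5249, 0.1207, 0.2713]
tool_rot: [0.161, 0.987, 0.0, 0.0]
ft_force: [-0.0, 1.3, 2.7]
grip_width: 0.0389
```

Call:
{"fn": "send_rows", "kwargs": {"moves": [[[0, 0, 1], [0, 0, 0], 30], [[0, 0, 2], [0, 0, 0], 30], [[0, 0, 2], [0, 0, 0], 30], [[0, 0, 2], [0, 0, 0], 30]]}}

```text
clock: 9.78
eef_pos: [0.5249, 0.1207, 0.2694]
tool_rot: [0.161, 0.987, 0.0, 0.0]
ft_force: [-0.3, 0.9, 1.7]
grip_width: 0.0385
```

```bash
python3 go.py .5237 .12 .25
```

```text
t 9.7833 j [0.226 0.333 0.041 1.278 0.    0.55 ] p [0.5249 0.1207 0.2694] F [-0.32  0.94  1.68] T [-0.03   0.066 -0.002] w 0.038475217205881956
tool x [-9.479e-01  3.185e-01 -3.000e-04] z [ 4.e-04  2.e-04 -1.e+00]
shift mm [ 0.9 -1.1 19.4]
tilt fix [0.0003 0.0003 0.    ]
```

Call:
{"fn": "send_rows", "kwargs": {"moves": [[[0, 0, 1], [0, 0, 0], 30], [[0, 0, 2], [0, 0, 0], 30], [[0, 0, 2], [0, 0, 0], 30], [[0, 0, 2], [0, 0, 0], 30]]}}

```text
clock: 10.12
eef_pos: [0.5249, 0.1208, 0.2673]
tool_rot: [0.161, 0.987, 0.0, 0.0]
ft_force: [-0.4, 0.1, 1.5]
grip_width: 0.0383
```

Call:
{"fn": "send_rows", "kwargs": {"moves": [[[0, 0, 1], [0, 0, 0], 30], [[0, 0, 2], [0, 0, 0], 30], [[0, 0, 2], [0, 0, 0], 30], [[0, 0, 2], [0, 0, 0], 30]]}}

```text
clock: 10.45
eef_pos: [0.5249, 0.1207, 0.2652]
tool_rot: [0.161, 0.987, 0.0, 0.0]
ft_force: [-0.4, 0.4, 1.9]
grip_width: 0.0385
```

Call:
{"fn": "send_rows", "kwargs": {"moves": [[[0, 0, 1], [0, 0, 0], 30], [[0, 0, 2], [0, 0, 0], 30], [[0, 0, 2], [0, 0, 0], 30], [[0, 0, 2], [0, 0, 0], 30]]}}

```text
clock: 10.78
eef_pos: [0.5249, 0.1208, 0.263]
tool_rot: [0.161, 0.987, 0.0, -0.0]
ft_force: [-0.1, -0.0, 1.8]
grip_width: 0.0386
```

Call:
{"fn": "send_rows", "kwargs": {"moves": [[[0, 0, 1], [0, 0, 0], 30], [[0, 0, 2], [0, 0, 0], 30], [[0, 0, 2], [0, 0, 0], 30], [[0, 0, 2], [0, 0, 0], 30]]}}

```text
clock: 11.12
eef_pos: [0.5249, 0.1207, 0.2609]
tool_rot: [0.161, 0.987, 0.0, -0.0]
ft_force: [0.8, -0.7, 0.9]
grip_width: 0.0378
```

Call:
{"fn": "send_rows", "kwargs": {"moves": [[[0, 0, 1], [0, 0, 0], 30], [[0, 0, 2], [0, 0, 0], 30], [[0, 0, 2], [0, 0, 0], 30], [[0, 0, 2], [0, 0, 0], 30]]}}

```text
clock: 11.45
eef_pos: [0.5249, 0.1207, 0.2588]
tool_rot: [0.161, 0.987, 0.0, -0.0]
ft_force: [-0.3, 0.1, 1.4]
grip_width: 0.0385
```

Call:
{"fn": "send_rows", "kwargs": {"moves": [[[0, 0, 1], [0, 0, 0], 30], [[0, 0, 2], [0, 0, 0], 30], [[0, 0, 2], [0, 0, 0], 30], [[0, 0, 2], [0, 0, 0], 30]]}}

```text
clock: 11.78
eef_pos: [0.5249, 0.1208, 0.2567]
tool_rot: [0.161, 0.987, 0.0, -0.0]
ft_force: [0.4, -0.1, 2.2]
grip_width: 0.0383
```

Call:
{"fn": "send_rows", "kwargs": {"moves": [[[0, 0, 1], [0, 0, 0], 30], [[0, 0, 2], [0, 0, 0], 30], [[0, 0, 2], [0, 0, 0], 30], [[0, 0, 2], [0, 0, 0], 30]]}}

```text
clock: 12.12
eef_pos: [0.5249, 0.1208, 0.2546]
tool_rot: [0.161, 0.987, 0.0, -0.0]
ft_force: [0.4, 0.8, 2.1]
grip_width: 0.0384
```

Call:
{"fn": "send_rows", "kwargs": {"moves": [[[0, 0, 1], [0, 0, 0], 30], [[0, 0, 2], [0, 0, 0], 30], [[0, 0, 2], [0, 0, 0], 30], [[0, 0, 2], [0, 0, 0], 30]]}}

```text
clock: 12.45
eef_pos: [0.5249, 0.1208, 0.2524]
tool_rot: [0.161, 0.987, 0.0, -0.0]
ft_force: [0.4, 0.6, 2.5]
grip_width: 0.0382
```

Call:
{"fn": "send_rows", "kwargs": {"moves": [[[0, 0, 1], [0, 0, 0], 30], [[0, 0, 2], [0, 0, 0], 30], [[0, 0, 2], [0, 0, 0], 30], [[0, 0, 2], [0, 0, 0], 30]]}}

```text
clock: 12.78
eef_pos: [0.5249, 0.1208, 0.2503]
tool_rot: [0.161, 0.987, 0.0, -0.0]
ft_force: [-0.4, -0.9, 2.0]
grip_width: 0.0385
```

Call:
{"fn": "send_rows", "kwargs": {"moves": [[[0, 0, 1], [0, 0, 0], 30], [[0, 0, 2], [0, 0, 0], 30], [[0, 0, 2], [0, 0, 0], 30], [[0, 0, 2], [0, 0, 0], 30]]}}

```text
clock: 13.12
eef_pos: [0.5249, 0.1208, 0.2482]
tool_rot: [0.161, 0.987, 0.0, -0.0]
ft_force: [-0.1, 0.2, 2.2]
grip_width: 0.0388
```

Call:
{"fn": "send_rows", "kwargs": {"moves": [[[0, 0, 1], [0, 0, 0], 30], [[0, 0, 2], [0, 0, 0], 30], [[0, 0, 2], [0, 0, 0], 30], [[0, 0, 2], [0, 0, 0], 30]]}}

```text
clock: 13.45
eef_pos: [0.5249, 0.1208, 0.2461]
tool_rot: [0.161, 0.987, 0.0, -0.0]
ft_force: [0.4, 1.7, 1.7]
grip_width: 0.0388
```

Call:
{"fn": "send_rows", "kwargs": {"moves": [[[0, 0, 1], [0, 0, 0], 30], [[0, 0, 2], [0, 0, 0], 30], [[0, 0, 2], [0, 0, 0], 30], [[0, 0, 2], [0, 0, 0], 30]]}}

```text
clock: 13.78
eef_pos: [0.5249, 0.1208, 0.244]
tool_rot: [0.161, 0.987, 0.0, -0.0]
ft_force: [0.1, -0.5, 1.6]
grip_width: 0.0384
```

Call:
{"fn": "send_rows", "kwargs": {"moves": [[[0, 0, 1], [0, 0, 0], 30], [[0, 0, 2], [0, 0, 0], 30], [[0, 0, 2], [0, 0, 0], 30], [[0, 0, 2], [0, 0, 0], 30]]}}

```text
clock: 14.12
eef_pos: [0.5249, 0.1208, 0.2418]
tool_rot: [0.161, 0.987, 0.0, -0.0]
ft_force: [-1.3, -0.4, 2.5]
grip_width: 0.0384
```

Call:
{"fn": "send_rows", "kwargs": {"moves": [[[0, 0, 1], [0, 0, 0], 30], [[0, 0, 2], [0, 0, 0], 30], [[0, 0, 2], [0, 0, 0], 30], [[0, 0, 2], [0, 0, 0], 30]]}}

```text
clock: 14.45
eef_pos: [0.5249, 0.1208, 0.2399]
tool_rot: [0.161, 0.987, 0.0, -0.0]
ft_force: [1.2, 0.0, 2.5]
grip_width: 0.0383
```

Call:
{"fn": "send_rows", "kwargs": {"moves": [[[0, 0, 1], [0, 0, 0], 30], [[0, 0, 1], [0, 0, 0], 30], [[0, 0, 1], [0, 0, 0], 30], [[0, 0, 1], [0, 0, 0], 30]]}}

```text
clock: 14.78
eef_pos: [0.5249, 0.1208, 0.239]
tool_rot: [0.161, 0.987, 0.0, -0.0]
ft_force: [-0.2, 0.4, 5.0]
grip_width: 0.0385
```

Call:
{"fn": "send_rows", "kwargs": {"moves": [[[0, 0, 0], [0, 0, 0], 30]]}}

```text
clock: 14.87
eef_pos: [0.525, 0.1208, 0.2391]
tool_rot: [0.161, 0.987, 0.0, -0.0]
ft_force: [0.3, -0.3, 4.2]
grip_width: 0.0386
```

Call:
{"fn": "send_rows", "kwargs": {"moves": [[[0, 0, 0], [0, 0, 0], 30]]}}

```text
clock: 14.95
eef_pos: [0.5249, 0.1208, 0.2391]
tool_rot: [0.161, 0.987, 0.0, -0.0]
ft_force: [0.7, -0.1, 4.3]
grip_width: 0.0386
```

Call:
{"fn": "send_rows", "kwargs": {"moves": [[[0, 0, 0], [0, 0, 0], 30]]}}

```text
clock: 15.03
eef_pos: [0.5249, 0.1208, 0.2391]
tool_rot: [0.161, 0.987, 0.0, -0.0]
ft_force: [-0.0, 0.2, 4.2]
grip_width: 0.0385
```

Call:
{"fn": "send_rows", "kwargs": {"moves": [[[0, 0, 0], [0, 0, 0], 30]]}}

```text
clock: 15.12
eef_pos: [0.5249, 0.1208, 0.2391]
tool_rot: [0.161, 0.987, 0.0, -0.0]
ft_force: [0.6, -0.4, 3.8]
grip_width: 0.038
```

Call:
{"fn": "send_rows", "kwargs": {"moves": [[[0, 0, 1], [0, 0, 0], 30], [[0, 0, 1.2], [0, 0, 0], 30], [[0, 0, 1.2], [0, 0, 0], 30], [[0, 0, 1.2], [0, 0, 0], 30]]}}

```text
clock: 15.45
eef_pos: [0.525, 0.1208, 0.238]
tool_rot: [0.161, 0.987, 0.0, -0.0]
ft_force: [0.2, -0.1, 4.9]
grip_width: 0.0381
```

Call:
{"fn": "send_rows", "kwargs": {"moves": [[[0, 0, 0], [0, 0, 0.06], 30], [[0, 0, 0], [0, 0, 0.12], 30], [[0, 0, 0], [0, 0, 0.18], 30], [[0, 0, 0], [0, 0, 0.24], 30], [[0, 0, 0], [0, 0, 0.3], 30], [[0, 0, 0], [0, 0, 0.36], 30], [[0, 0, 0], [0, 0, 0.42], 30], [[0, 0, 0], [0, 0, 0.48], 30], [[0, 0, 0], [0, 0, 0.54], 30], [[0, 0, 0], [0, 0, 0.6], 30], [[0, 0, 0], [0, 0, 0.6], 30], [[0, 0, 0], [0, 0, 0.6], 30]]}}

```text
clock: 16.45
eef_pos: [0.5253, 0.1213, 0.2383]
tool_rot: [0.445, 0.896, 0.001, -0.0]
ft_force: [0.8, 0.8, 4.7]
grip_width: 0.0385
```

```bash
python3 go.py .5249 .1208 .238; python3 - <<'E'
from h import *
a=camera("side");cv2.imwrite("pics/s5.png",a[:,:,::-1]); cv2.imwrite("pics/a5.png",np.hstack([cv2.resize(x[140:260,220:350],None,fx=3,fy=3,interpolation=2) for x in(cv2.imread("pics/s4.png"),a[:,:,::-1])]))
E
```

```text
t 16.45 j [ 2.260e-01  3.530e-01 -1.400e-02  1.203e+00  1.000e-03  1.149e+00] p [0.5253 0.1213 0.2383] F [0.78 0.85 4.74] T [ 0.402 -0.142 -0.037] w 0.03852426884877772
tool x [-0.6039  0.7971  0.0009] z [ 6.0e-04  1.6e-03 -1.0e+00]
shift mm [-0.1 -0.6  0.3]
tilt fix [ 0.0014 -0.0009 -0.    ]
```

View pics/a5.png

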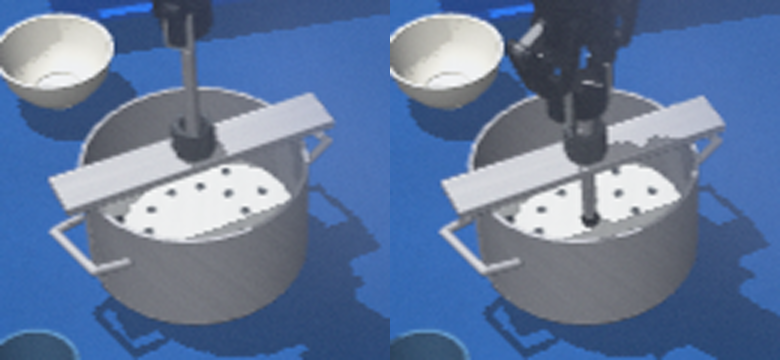

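The bar hasn't turned with the knob (same corners as before), and the foot at crop (592,218) is on the plate near its middle. I'll keep turning.

Call:
{"fn": "send_rows", "kwargs": {"moves": [[[0, -0.5, 0.3], [0.001, -0.001, 0.05], 30], [[0, -0.5, 0.3], [0.001, -0.001, 0.1], 30], [[0, -0.5, 0.3], [0.001, -0.001, 0.15], 30], [[0, -0.5, 0.3], [0.001, -0.001, 0.2], 30], [[0, -0.5, 0.3], [0.001, -0.001, 0.25], 30], [[0, -0.5, 0.3], [0.001, -0.001, 0.3], 30], [[0, -0.5, 0.3], [0.001, -0.001, 0.35], 30], [[0, -0.5, 0.3], [0.001, -0.001, 0.4], 30], [[0, -0.5, 0.3], [0.001, -0.001, 0.4], 30]]}}

```text
clock: 17.25
eef_pos: [0.5262, 0.1211, 0.2384]
tool_rot: [0.614, 0.789, 0.001, 0.001]
ft_force: [5.1, 1.8, 3.3]
grip_width: 0.0384
```

```bash
python3 go.py .525 .1208 .238
```

```text
t 17.25 j [ 0.226  0.353 -0.014  1.201 -0.     1.549] p [0.5262 0.1211 0.2384] F [5.15 1.76 3.27] T [ 0.239 -0.502  0.005] w 0.038373323567264674
tool x [-2.458e-01  9.693e-01 -2.000e-04] z [ 3.1e-03  6.0e-04 -1.0e+00]
shift mm [ 0.  -1.2  0.4]
tilt fix [0.0032 0.0002 0.    ]
```

Call:
{"fn": "send_rows", "kwargs": {"moves": [[[0, 0.7, 0.3], [0.002, 0, 0.05], 30], [[0, 0.7, 0.3], [0.002, 0, 0.1], 30], [[0, 0.7, 0.3], [0.002, 0, 0.15], 30], [[0, 0.7, 0.3], [0.002, 0, 0.2], 30], [[0, 0.7, 0.3], [0.002, 0, 0.2], 30], [[0, 0.7, 0.3], [0.002, 0, 0.2], 30]]}}

```text
clock: 17.75
eef_pos: [0.5267, 0.1214, 0.2383]
tool_rot: [0.689, 0.724, 0.001, -0.0]
ft_force: [1.1, 1.0, 5.2]
grip_width: 0.0384
```

```bash
python3 go.py .526 .121 .238; python3 - <<'E'
from h import *
a=camera("side");cv2.imwrite("pics/s6.png",a[:,:,::-1])
b=cv2.imread("pics/s5.png")[:,:,::-1]
# bar ends
for im in(cv2.imread("pics/s4.png"),b,a):
    g=cv2.cvtColor(np.ascontiguousarray(im),cv2.COLOR_RGB2GRAY).astype(int)
    r=g[175:212,240]; q=g[165:190,325]; print(r.tolist(),q.tolist())
E
```

```text
t 17.75 j [ 2.260e-01  3.560e-01 -1.000e-02  1.204e+00  1.000e-03  1.747e+00] p [0.5267 0.1214 0.2383] F [1.14 0.95 5.18] T [ 0.32   0.232 -0.189] w 0.03844387728212572
tool x [-4.970e-02  9.988e-01  9.000e-04] z [ 9.e-04  1.e-03 -1.e+00]
shift mm [-0.3 -0.8  0.3]
tilt fix [ 0.0009 -0.0009 -0.    ]
[105, 102, 87, 87, 86, 86, 87, 88, 85, 84, 85, 91, 128, 125, 123, 123, 124, 125, 122, 124, 121, 121, 138, 222, 211, 210, 214, 215, 218, 216, 216, 177, 160, 122, 127, 127, 125] [132, 130, 131, 131, 131, 131, 136, 155, 179, 199, 195, 194, 195, 193, 198, 198, 193, 129, 123, 143, 141, 129, 133, 133, 138]
[104, 97, 75, 77, 72, 74, 73, 73, 70, 72, 71, 76, 104, 102, 101, 101, 101, 100, 102, 102, 103, 100, 100, 114, 191, 211, 210, 210, 214, 216, 204, 159, 130, 107, 105, 106, 103] [110, 110, 110, 109, 111, 113, 111, 117, 170, 180, 190, 192, 191, 192, 191, 191, 194, 192, 147, 116, 124, 111, 113, 120, 128]
[105, 97, 74, 75, 72, 73, 72, 72, 73, 71, 70, 75, 103, 100, 103, 103, 101, 99, 103, 102, 102, 99, 101, 112, 191, 210, 211, 210, 214, 214, 205, 159, 130, 109, 104, 103, 101] [111, 111, 108, 110, 111, 111, 110, 118, 171, 180, 190, 192, 192, 191, 189, 190, 193, 192, 146, 115, 122, 111, 113, 117, 130]
```

Call:
{"fn": "send_rows", "kwargs": {"moves": [[[0, 0.2, 0.3], [0.001, 0, 0.04], 30], [[0, 0.2, 0.3], [0.001, 0, 0.08], 30], [[0, 0.2, 0.3], [0.001, 0, 0.12], 30], [[0, 0.2, 0.3], [0.001, 0, 0.12], 30]]}}

```text
clock: 18.13
eef_pos: [0.5269, 0.1216, 0.2382]
tool_rot: [0.731, 0.682, 0.001, -0.001]
ft_force: [1.5, 0.4, 6.3]
grip_width: 0.0385
```

```bash
python3 go.py
```

```text
t 18.1333 j [ 2.260e-01  3.570e-01 -9.000e-03  1.205e+00  1.000e-03  1.866e+00] p [0.5269 0.1216 0.2382] F [1.49 0.42 6.35] T [ 0.228  0.154 -0.007] w 0.038488910712330834
tool x [0.0689 0.9976 0.0015] z [ 1.0e-04  1.5e-03 -1.0e+00]
```

Call:
{"fn": "send_rows", "kwargs": {"moves": [[[0, 0, 0.1], [0.001, 0, 0.03], 30], [[0, 0, 0.1], [0.001, 0, 0.06], 30], [[0, 0, 0.1], [0.001, 0, 0.08], 30], [[0, 0, 0.1], [0.001, 0, 0.08], 30]]}}

```text
clock: 18.47
eef_pos: [0.5267, 0.1214, 0.2383]
tool_rot: [0.757, 0.654, -0.0, -0.001]
ft_force: [1.0, -0.1, 5.8]
grip_width: 0.0385
```

```bash
cat > bar.py <<'E'
from h import *
im=camera("side");g=cv2.cvtColor(im,cv2.COLOR_RGB2GRAY).astype(int);print(g[195:212,240].tolist(),g[165:190,325].tolist())
E
python3 go.py; python3 bar.py
```

```text
t 18.4667 j [ 2.260e-01  3.570e-01 -8.000e-03  1.207e+00  1.000e-03  1.943e+00] p [0.5267 0.1214 0.2383] F [ 1.03 -0.08  5.81] T [0.029 0.04  0.519] w 0.038515169530179055
tool x [0.1455 0.9894 0.001 ] z [-0.0013  0.0012 -1.    ]
[101, 115, 194, 211, 209, 211, 215, 215, 214, 211, 218, 182, 152, 130, 108, 103, 101] [112, 109, 109, 109, 112, 111, 111, 111, 120, 190, 191, 190, 192, 194, 192, 194, 192, 192, 195, 194, 139, 116, 116, 118, 128]
```

Call:
{"fn": "send_rows", "kwargs": {"moves": [[[0, 0, 0.1], [0.001, 0, 0.02], 30], [[0, 0, 0.1], [0.001, 0, 0.04], 30], [[0, 0, 0.1], [0.001, 0, 0.05], 30], [[0, 0, 0.1], [0.001, 0, 0.05], 30]]}}

```text
clock: 18.85
eef_pos: [0.5265, 0.1213, 0.2382]
tool_rot: [0.772, 0.635, -0.001, -0.001]
ft_force: [0.5, -0.1, 5.9]
grip_width: 0.0385
```

```bash
python3 go.py;python3 bar.py
```

```text
t 18.85 j [ 2.260e-01  3.570e-01 -8.000e-03  1.208e+00  1.000e-03  1.990e+00] p [0.5265 0.1213 0.2382] F [ 0.5  -0.08  5.9 ] T [ 0.038 -0.05   0.545] w 0.03854596040889978
tool x [1.923e-01 9.813e-01 4.000e-04] z [-2.5e-03  9.0e-04 -1.0e+00]
[119, 211, 211, 209, 213, 216, 215, 211, 211, 210, 213, 216, 168, 111, 101, 98, 103] [110, 111, 111, 109, 110, 111, 111, 112, 111, 119, 180, 190, 190, 193, 193, 193, 194, 192, 192, 192, 195, 168, 117, 119, 129]
```

The bar now follows the knob at a steady 0.54 N m, so the stop has been reached. Releasing.

Call:
{"fn": "send_rows", "kwargs": {"moves": [[[0, 0, 0], [0, 0, 0], 45], [[0, 0, 0], [0, 0, 0], 60], [[0, 0, 0], [0, 0, 0], 85], [[0, 0, 0], [0, 0, 0], 85], [[0, 0, 0], [0, 0, 0], 85], [[0, 0, 0], [0, 0, 0], 85], [[0, 0, 0], [0, 0, 0], 85], [[0, 0, 0], [0, 0, 0], 85]]}}

```text
clock: 19.57
eef_pos: [0.5265, 0.1213, 0.2382]
tool_rot: [0.772, 0.636, -0.001, -0.001]
ft_force: [-0.4, 0.2, -1.1]
grip_width: 0.0849
```

Call:
{"fn": "send_rows", "kwargs": {"moves": [[[0, 0, -10], [0, 0, 0], 85], [[0, 0, -25], [0, 0, 0], 85], [[0, 0, -45], [0, 0, 0], 85], [[0, 0, -70], [0, 0, 0], 85], [[0, 0, -95], [0, 0, 0], 85], [[0, 0, -120], [0, 0, 0], 85], [[0, 0, -140], [0, 0, 0], 85], [[0, 0, -150], [0, 0, 0], 85], [[0, 0, -150], [0, 0, 0], 85]]}}

```text
clock: 20.32
eef_pos: [0.5277, 0.1214, 0.3922]
tool_rot: [0.772, 0.636, 0.002, 0.0]
ft_force: [0.0, 0.1, 0.7]
grip_width: 0.0852
```

```bash
python3 go.py .45 -.25 .39
```

```text
t 20.3167 j [2.250e-01 3.060e-01 3.200e-01 1.580e+00 1.000e-03 1.989e+00] p [0.5277 0.1214 0.3922] F [0.04 0.11 0.66] T [-0.012 -0.026 -0.078] w 0.08516988687249578
tool x [0.1921 0.9814 0.0032] z [ 0.0042  0.0025 -1.    ]
shift mm [-379.4   -4.9    1. ]
tilt fix [ 0.0036 -0.0032 -0.    ]
```

Moving the arm aside for a clear final look.

Call:
{"fn": "send_rows", "kwargs": {"moves": [[[-25, 0, 0], [0, 0, 0], 85], [[-60, 0, 0], [0, 0, 0], 85], [[-95, 0, 0], [0, 0, 0], 85], [[-130, 0, 0], [0, 0, 0], 85], [[-165, 0, 0], [0, 0, 0], 85], [[-200, 0, 0], [0, 0, 0], 85], [[-235, 0, 0], [0, 0, 0], 85], [[-270, 0, 0], [0, 0, 0], 85], [[-305, 0, 0], [0, 0, 0], 85], [[-330, 0, 0], [0, 0, 0], 85], [[-340, 0, 0], [0, 0, 0], 85], [[-340, 0, 0], [0, 0, 0], 85]]}}

```text
clock: 21.32
eef_pos: [0.4616, -0.2141, 0.3904]
tool_rot: [0.773, 0.634, 0.002, -0.0]
ft_force: [-0.6, 0.8, -0.1]
grip_width: 0.085
```

```bash
python3 - <<'E'
from h import *
a=camera("side");b=camera("top");c=np.hstack([cv2.resize(a[140:260,220:350],None,fx=3,fy=3,interpolation=2),cv2.resize(b[210:330,190:320],None,fx=3,fy=3,interpolation=2)])
cv2.imwrite("pics/a7.png",c[:,:,::-1]);cv2.imwrite("pics/t7.png",b[:,:,::-1]);cv2.imwrite("pics/s7.png",a[:,:,::-1])
E
```

```text
(no output)
```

View pics/a7.png

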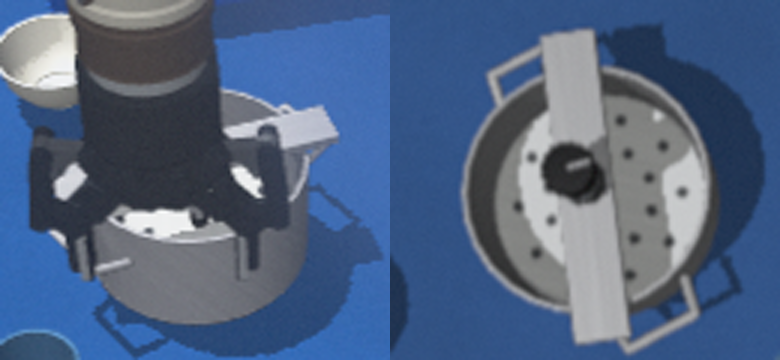

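The top crop shows the knob at (571,168), bar corners (541,37), (593,28), (631,337), (576,345), and the bar centred across the pot. The gripper hides the gauge in the side view. I'll check the knob height (still down) numerically.

```bash
python3 - <<'E'
from h import *
P=(np.array([[541,37],[593,28],[631,337],[576,345]])-[390,0])/3+[190,210]
w=np.mean([onz("top",p,.12) for p in P],0);print("bar centre",w)
R=(np.array([[462,195],[717,185],[590,67],[590,312]])-[390,0])/3+[190,210]
print("rim",np.mean([onz("top",p,.11) for p in R],0))
t=cv2.imread("pics/t7.png")[:,:,::-1]
c=blobs(t,lambda i:i[:,:,2]<75,(235,250,265,282));(x,y),r=cv2.minEnclosingCircle(c);m=cv2.moments(c);print("knob px",x,y,r,m['m10']/m['m00'],m['m01']/m['m00'])
for z in(.176,.184,.19,.2,.262):print(z,proj("top",[w[0],w[1],z]))
E
```

```text
bar centre [0.52267882 0.11874332 0.12      ]
rim [0.51985232 0.11658486 0.11      ]
knob px 251.2755126953125 267.88775634765625 10.986486434936523 251.01465201465203 267.36141636141633
0.176 [250.77529913 267.62277313]
0.184 [250.14404951 267.08797243]
0.19 [249.66463154 266.68180496]
0.2 [248.85396075 265.99499693]
0.262 [243.47857531 261.44091913]
```

Call:
{"fn": "send_rows", "kwargs": {"moves": [[[-20, 80, -20], [0, 0, 0], 85], [[-40, 100, -40], [0, 0, 0], 85], [[-80, 100, -40], [0, 0, 0], 85], [[-120, 100, -40], [0, 0, 0], 85], [[-160, 100, -40], [0, 0, 0], 85], [[-160, 100, -40], [0, 0, 0], 85], [[-160, 100, -40], [0, 0, 0], 85], [[-160, 100, -40], [0, 0, 0], 85]]}}

```text
clock: 22.08
eef_pos: [0.5303, -0.3875, 0.4294]
tool_rot: [0.772, 0.636, 0.003, -0.001]
ft_force: [0.5, 0.2, -0.5]
grip_width: 0.0848
```

```bash
python3 - <<'E'
from h import *
a=camera("side");c=np.hstack([cv2.resize(a[130:250,220:350],None,fx=3,fy=3,interpolation=2),cv2.resize(a,(480,360))])[:, :790]
cv2.imwrite("pics/a8.png",c[:,:,::-1])
E
```

```text
(no output)
```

View pics/a8.png

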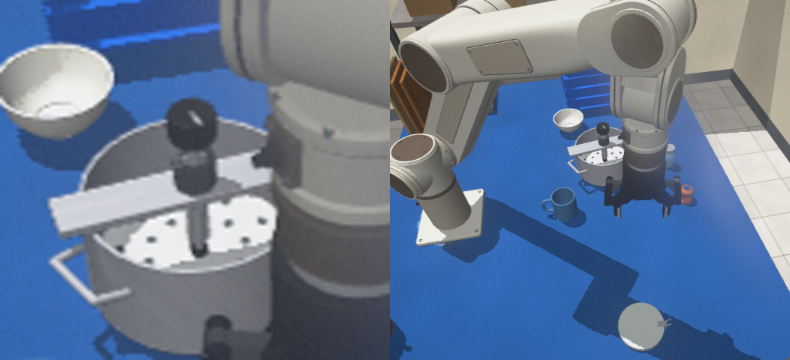

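The knob is still down, at (192,125) in the crop; the foot at (200,250) is on the plate, the bar is flat on the rim, and the arm is clear. Handing in.

```bash
python3 -c "
from workcell import order; print(order.job_done())"
```

```text
the job is handed in; nothing more can be done
None
```

The gauge is standing on the pot's rim, locked, with its foot on the plate, and I handed the job in at about 22 s.

- **Placing:** I picked the gauge up by its knob, carried it over and set it across the rim. My last top-view check put the bar's centre 3–4 mm from the middle of the mouth.
- **Depth:** I pushed the probe down until the force rose from about 2.2 N to about 4.8 N. That means the foot was pressed in about 2 mm, well short of its 6 mm stop. The probe had travelled about 78 mm by then, so the plate lies roughly 73 mm below the rim.
- **Locking:** I turned the knob clockwise by about 1.4 rad until it pulled the bar round with it at a steady 0.54 N m. I took that as the stop, because the ribs alone need only about 0.3 N m. This turned the bar slightly on the rim, by a few hundredths of a radian.
- **After letting go:** The final pictures show the knob still down within a few millimetres of where I left it. The foot looks to be on the plate and the bar flat on the rim. In the last view the bowl, mug and lids look untouched; the arm partly hid the shaker and cover knob, but nothing went near them.
- **Disagreements:** The two cameras placed the pot's centre about 6 mm apart, so I aimed at the average. I could not read the lock angle directly; it is inferred from the turn and the torque.

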